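Hold down the recessed reset button of a network gateway

ROBOT

A 6-joint arm with a two-finger parallel gripper is mounted at the origin on the work surface. World frame = base frame: x ahead of the robot, y to its left, z up, the work surface at z = 0. Lengths are in m, angles in rad, forces in N, time in s.
With the tool pointing down it reaches from about 0.325 to 0.9 m from the base axis. Payload 6.1 kg.
Tool frame: the origin (TCP) lies on the centre line of the jaws, within the pads' length; the fingertips stand arm.nose_length ahead of it and the grasp point (between the pads) lies 5 mm behind it (arm.nose_length is the distance from the TCP to the fingertips, in m); z points along the fingers, y is the line along which they close (so a half turn about z gives the same grasp; the last joint's range is limited). The gripper opens to 87 mm and grips with 3 to 60 N. Pads are 19 mm wide; open, the fingers measure 117 mm over their backs; the gripper's body (75 mm by 190 mm) begins 51 mm behind the grasp point.
Start: joints at [-1.398, 0.22, 1.526, -0, 1.395, -0.126], TCP at [0.184, -0.597, 0.237] pointing down, gripper open.
Joint ranges: [-2.98, 2.98], [-0.91, 2.08], [0.09, 2.57], [-1.24, 4.39], [0.2, 2.65], [-2.68, 2.68]. Speed limits (rad/s): [2.57, 2.57, 3.01, 3.14, 3.14, 3.14].

INTERFACE

Orientations are given as a unit quaternion [w, x, y, z].
In Python, from station import status, get_image, finish_job, spotter, arm gives the robot as it stands.
- The arm moves only by the tool jog_arm, never from a script. Its argument "motion" is a list of rows, each a list of 7 numbers: the shift along the tool's x, y, z in mm, then the turn, a rotation vector about the tool's x, y, z in degrees, then the gripper command: -1 is fully open, 1 is shut, values between are in proportion. In form: [[tx, ty, tz, rx, ry, rz, hand], ...]. A call has 1 to 20 rows; each row shifts and turns the commanded pose from where the row before left it, along the tool's axes as they then stand; what a row does not reach is not made up. A row lasts 1/8 s, in which the tool goes at most 62.5 mm and 10.7 degrees, less where a joint would pass 70% of its speed; a pose out of reach is approached as far as the arm can. A call with a gripper value outside its range is refused whole. The fingers move at their own pace and stop on an object; "force" is the grip in N (left out, the last holds). Time passes only in rows, so rows that do not move let the fingers close. It gives the time, the measured TCP pose, the force, the opening and the grip force at its end, in the units of the state.
- status.observe(): the state, without advancing time (a new reading comes with each control period).
- get_image(name): name is "scene" or "top" or "wrist"; returns a dict with "frame" (400x640x3 uint8, red, green, blue), "depth" (400x640 float32, m along the optical axis (not along the pixel's ray), 0 where there is no reading), "fx", "fy", "cx", "cy" (pixels), "distortion" ([k1, k2, p1, p2, k3] as OpenCV has them; the pictures are not rectified), "R" (3x3) and "t" (3): a world point X has camera coordinates R X + t; the wrist camera has in their place "hand_eye" (4x4, takes a point from camera to tool coordinates, whose origin is the TCP and whose axes are the flange's). Camera axes: x right, y down, z forward; pixel columns grow to the right and rows downward; lengths in m; the calibration is good to about 2 mm. A picture is of the moment at which its call begins: read the wrist's pose just before it.
- finish_job(): hands the job in; it is judged then, once.
Trained networks look in the newest picture that a camera, given by its name, has taken for a name from the list of things; names that differ only in an ending like _2 or _b are one class to them, and where a whole thing is asked for, a point or a joint stands for the part that bears it (a point fixed in the world has none). Each returns a list of dicts, best first, with "conf" (0 to 1); they miss things now and then, are a little off and sometimes report something else, mostly with a low value. They report only what shows in the picture. A call takes as long as a camera call. They do not tell look-alikes from the thing itself.
- spotter.regions_of(name, camera): "pixels" (400x640 bool, what is visible of it).
- spotter.pinpoint(name, camera): "at" ([x, y, z] in m, in world coordinates, good to about 4 mm: a listed point, or the origin of a listed thing).
The state is a dict: "time_s": time; "joint_pos": joint angles; "joint_vel": joint speeds; "effort": joint torques, N m; "tool_pos": TCP position; "eef_rot": TCP orientation; "force": force on the tool from outside, world axes, zero at the start; "moment": the same for the moment, N m; "gripper_width": opening from 0.0 (shut) to 1.0 (fully open); "finger_force": force on a finger pad.
Only numpy, scipy, OpenCV 4.12 (cv2) and the standard library are available. Lean on these libraries where they do the work, as an engineer would, in place of code of your own. Each camera call takes 0.05 s, during which the arm holds its last target. There are 200 camera calls.

TASK

Put this network gateway into reset: first lift the loose dust cap off the round collar on its top and set it, the same way up, fully down in the round pocket of the small parts tray and let go of it. Then draw the stylus out of its stand, reach its thin end down through the collar and push the recessed button all the way down, and keep it there: finish with the gripper still holding the stylus and the button still held down. Leave everything else on the bench where it is.

Things in the scene. Friction and masses are not known exactly. Their poses are not given: they have to be found in the camera images.
- gateway: the gateway, a black box with slots in its top, 180 (x) x 140 (y) x 45 mm high, fixed to the bench, turned by up to 0.4 rad. Origin: centre of its underside, z up. An aluminium collar (26 mm outside, 16 mm bore, 10 mm high) stands on its top around a vertical bore, centred at x -30, y +25 mm in its own frame. At the start the cap covers the collar.
- well (a point): centre of the collar's mouth, on its top rim, 55 mm above the bench; z up. The bore below it has a 16 mm diameter; the face of the reset button lies 30 mm below this point.
- reset_button (a joint): travel of the reset button in the bore, in m: 0 is up, 0.005 is all the way down (a stop). The button is a 14 mm disc that moves straight down, on a spring of 1.5 N at the top and 4 N all the way down; it springs back when let go.
- cap: the loose dust cap, grey plastic, a round cup turned upside down, 37 mm diameter and 32 mm high, about 30 g. Its bore is 31 mm in diameter and 20 mm deep, with 2.5 mm play all round the collar. Origin: centre of its open underside, z up through its closed top. It rests on the gateway's top and lifts straight off.
- tray: white parts tray, 120 (x) x 70 (y) x 16 mm, fixed, turned by up to 0.5 rad, to the left or the right of the gateway. Origin: centre of its underside. It has a round pocket at x -22 mm and a rectangular pocket at x +36 mm in its own frame.
- pocket (a point): centre of the floor of the tray's round pocket, 7 mm above the bench. The pocket is 45 mm in diameter and 9 mm deep.
- stand: stylus stand, an aluminium block 60 x 60 x 55 mm, fixed, on the other side of the gateway from the tray. Origin: centre of its underside. A vertical hole of 11 mm diameter goes through its middle.
- stylus: the reset stylus, 124 mm long, about 40 g, upright in the stand at the start. Origin: the end of its tip; z along it towards the handle. From the tip: a steel shaft of 8 mm diameter and 50 mm length, a round black guard of 24 mm diameter and 4 mm thickness (it rests on the stand, its underside 55 mm above the bench), and a round black handle of 16 mm diameter and 70 mm length.
- module: bystander, to be left alone: steel transceiver module, 56 x 14 x 10 mm, loose on the bench. Origin: centre of the underside of its main block
- coupler: bystander, to be left alone: white coupler block, 30 x 20 x 18 mm, loose on the bench. Origin: centre of the underside of its main block
- drive: bystander, to be left alone: black memory stick, 58 x 18 x 9 mm, loose on the bench. Origin: centre of the underside of its main block
- adapter_a: bystander, to be left alone: white mains adapter with two brass pins, 73 x 42 x 36 mm, loose on the bench. Origin: centre of the underside of its main block
- adapter_b: bystander, to be left alone: black mains adapter with two brass pins, 73 x 42 x 36 mm, loose on the bench. Origin: centre of the underside of its main block
- remote: bystander, to be left alone: black remote control, 160 x 45 x 18 mm, loose on the bench. Origin: centre of the underside of its main block
- screwdriver: bystander, to be left alone: screwdriver with a yellow handle, about 0.2 m long, loose on the bench. Origin: on the tool's long axis
Not all that is in view belongs to the job. Leave any green or purple look-alike of the tray alone.

How it is judged:
By the outcome, as a careful person would: the job done as asked, in the order asked, and still so for the second after the job is handed in, while the arm keeps its last pose, push and grip.
It also fails if it takes over 61 s, if anything falls off the work surface, if the arm or the gripper's body presses on something with over 40 N, if the wrist force passes 120 N, or if a joint passes its speed limit or range.

## Working session

There is one attempt and no reset: what is moved stays moved. The work goes in short steps, Python scripts to look and compute and a tool call to move; the robot and the scene stay as the last step left them, time stands still between calls to the robot, and variables do not carry over. Pictures are saved under pics/ and viewed, at most 10 in all, crops included, and the job is handed in when it is done.

Besides the shell and the picture viewer there is one more tool, called after "Call:" in YAML: its name, and indented under it one key for each argument. jog_arm: Moves the arm, as the interface text tells. Its arguments: {"type":"object","properties":{"motion":{"type":"array"},"force":{"type":"number"}},"required":["motion"]}

```bash
ls; mkdir -p pics; python3 - <<'E'
from station import status, get_image, spotter, arm
import cv2, numpy as np
s=status.observe(); print({k:np.round(v,3).tolist() for k,v in s.items()}, arm.nose_length)
ims={}
for c in ("scene","top"):
    im=get_image(c); cv2.imwrite(f"pics/{c}0.png",im["frame"][:,:,::-1])
    print(c,im["fx"],im["fy"],im["cx"],im["cy"],im["distortion"],np.round(im["R"],3).tolist(),im["t"])
    for n in ("gateway","well","cap","tray","pocket","stand","stylus"):
        print(c,n,[(np.round(d["at"],4).tolist(),round(d["conf"],2)) for d in spotter.pinpoint(n,c)][:3])
E
```

```text
pics
{'time_s': 0.0, 'joint_pos': [-1.398, 0.221, 1.528, -0.0, 1.395, -0.126], 'joint_vel': [-0.002, 0.002, -0.001, -0.001, 0.0, 0.0], 'effort': [0.002, -49.461, -38.737, 0.07, 0.057, -0.0], 'tool_pos': [0.184, -0.597, 0.235], 'eef_rot': [-0.001, 0.989, 0.149, -0.0], 'force': [-0.139, 0.449, 0.002], 'moment': [-0.011, 0.036, -0.052], 'finger_force': 0.0, 'gripper_width': 1.004} 0.014
scene 439.58790152066956 439.58790152066956 315.20022113879577 197.71287604748377 [-0.10464577  0.          0.          0.          0.        ] [[0.528, 0.849, -0.005], [0.58, -0.366, -0.728], [-0.62, 0.382, -0.685]] [-0.27232794 -0.24549375  1.40158473]
scene gateway [([0.5773, -0.0441, 0.0009], 0.56)]
scene well [([0.7753, 0.0382, 0.0019], 0.34)]
scene cap [([0.5602, -0.0115, 0.0444], 0.52)]
scene tray [([0.6318, 0.3225, -0.0002], 0.89), ([0.4488, 0.3045, -0.0013], 0.72)]
scene pocket [([0.6107, 0.3079, 0.0065], 0.87), ([0.431, 0.2982, 0.005], 0.78), ([0.2128, 0.3277, 0.0078], 0.56)]
scene stand [([0.5328, -0.3311, -0.0031], 0.97), ([0.483, 0.1817, 0.0013], 0.47)]
scene stylus [([0.5306, -0.3328, 0.006], 0.69)]
top 430.37069922325736 430.37069922325736 319.4964829727412 199.75142240972886 [0.00834115 0.         0.         0.         0.        ] [[0.017, -1.0, -0.019], [-0.995, -0.015, -0.1], [0.1, 0.021, -0.995]] [0.00443437 0.49371036 1.243832  ]
top gateway [([0.5812, -0.0416, 0.0023], 0.75), ([0.4838, 0.1747, -0.0031], 0.7)]
top well [([0.557, -0.0088, 0.0554], 0.84)]
top cap [([0.5607, -0.0106, 0.0461], 0.52)]
top tray [([0.2305, 0.3378, -0.001], 0.91), ([0.6266, 0.3233, -0.0008], 0.81), ([0.4486, 0.3061, -0.001], 0.77)]
top pocket [([0.2083, 0.3268, 0.0062], 0.94), ([0.6106, 0.31, 0.004], 0.78), ([0.431, 0.2967, 0.0056], 0.62)]
top stand [([0.5275, -0.3329, -0.0028], 0.81), ([0.7649, -0.2061, -0.004], 0.5), ([0.7719, 0.0391, -0.0016], 0.19)]
top stylus [([0.5326, -0.3268, -0.0002], 0.67)]
```

View pics/top0.png

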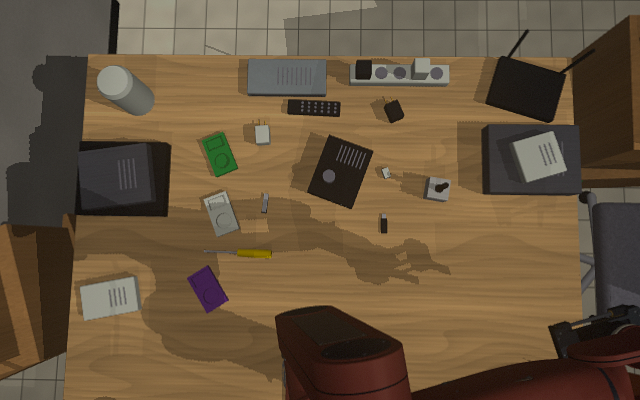

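View pics/scene0.png

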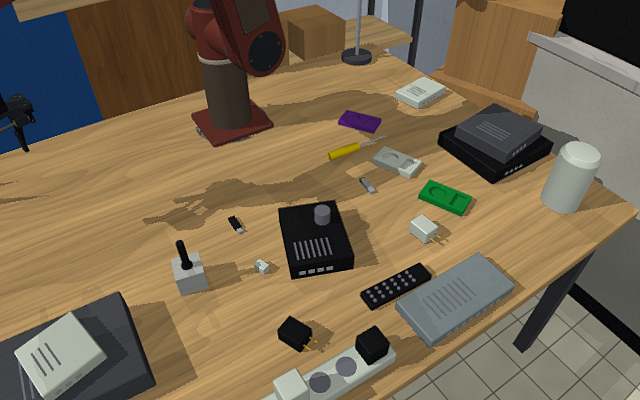

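The top view shows the gateway at about (340,172), the cap at (329,176), the white tray at (220,213) with its pocket at (224,222), and the stand and stylus at (438,189). The scene view agrees. The green (220,155) and purple (208,289) trays are the look-alikes. Next I'll write the helpers.

```bash
cat > h.py <<'E'
from station import status, get_image, spotter
import numpy as np, cv2
from scipy.spatial.transform import Rotation as Ro
def pose():
    s=status.observe(); q=s["eef_rot"]
    return np.array(s["tool_pos"]), Ro.from_quat([q[1],q[2],q[3],q[0]]).as_matrix(), s
def plan(target, yaw=None):
    """shift (mm) in tool axes and turn (deg) to a down pose; yaw = world angle of the closing line (mod pi)"""
    p,R,_=pose(); d=R.T@(np.array(target)-p)*1000
    y=R[:,1]; cur=np.arctan2(y[1],y[0]); yaw=cur if yaw is None else yaw
    e=(yaw-cur+np.pi/2)%np.pi-np.pi/2
    a=cur+e; Y=np.array([np.cos(a),np.sin(a),0]); Z=np.array([0,0,-1.]); X=np.cross(Y,Z)
    r=np.degrees(Ro.from_matrix(R.T@np.c_[X,Y,Z]).as_rotvec())
    print("plan shift",np.round(d,1),"turn",np.round(r,2),"yaw now",round(cur,3),"pos",np.round(p,4))
def cam(name):
    p,R,_=pose(); im=get_image(name)
    if name=="wrist":
        T=np.eye(4);T[:3,:3]=R;T[:3,3]=p; T=T@im["hand_eye"]; im["C"]=T[:3,3]; im["A"]=T[:3,:3]
    else:
        im["A"]=im["R"].T; im["C"]=-im["R"].T@im["t"]
    im["K"]=np.array([[im["fx"],0,im["cx"]],[0,im["fy"],im["cy"]],[0,0,1]])
    return im
def ray(im,uv):
    u=cv2.undistortPoints(np.array([[uv]],float),im["K"],np.array(im["distortion"]))[0,0]
    return im["A"]@np.array([u[0],u[1],1.])
def on_plane(im,uv,z):
    d=ray(im,uv); return im["C"]+d*(z-im["C"][2])/d[2]
def cloud(im,mask):
    v,u=np.nonzero(mask&(im["depth"]>0)); 
    n=cv2.undistortPoints(np.c_[u,v].astype(float)[:,None],im["K"],np.array(im["distortion"]))[:,0]
    dd=im["depth"][v,u]; return (im["A"]@(np.c_[n,np.ones(len(n))]*dd[:,None]).T).T+im["C"]
def save(im,n): cv2.imwrite(f"pics/{n}.png",im["frame"][:,:,::-1])
def circle(P):
    """fit a circle in xy to rim points"""
    A=np.c_[2*P[:,:2],np.ones(len(P))]; s=np.linalg.lstsq(A,(P[:,:2]**2).sum(1),rcond=None)[0]
    return s[:2],np.sqrt(s[2]+s[:2]@s[:2])
E
python3 - <<'E'
from h import *
im=cam("wrist"); print(np.round(im["hand_eye"],4)); plan([0.47,-0.33,0.27])
for c in("scene","top"):
    im=cam(c)
    for n in("cap","stylus","stand","tray","gateway"):
        for r in spotter.regions_of(n,c)[:3]:
            P=cloud(im,r["pixels"]); 
            if len(P): 
                h=np.percentile(P[:,2],95); Q=P[P[:,2]>h-.006]
                print(c,n,round(r["conf"],2),len(P),np.round(np.median(P,0),3),"top z",round(h,4),"top mid",np.round((Q.min(0)+Q.max(0))/2,4))
E
```

```text
[[ 0.000e+00 -9.706e-01 -2.407e-01  6.400e-02]
 [ 1.000e+00 -0.000e+00  1.000e-04 -1.800e-03]
 [-1.000e-04 -2.407e-01  9.706e-01 -1.485e-01]
 [ 0.000e+00  0.000e+00  0.000e+00  1.000e+00]]
plan shift [ 352.  -171.3  -33.4] turn [ 0.  0. -0.] yaw now -1.272 pos [ 0.184  -0.5973  0.2366]
scene cap 0.69 283 [ 0.57  -0.014  0.075] top z 0.0794 top mid [ 0.5622 -0.0101  0.0772]
scene stylus 0.67 243 [ 0.537 -0.328  0.098] top z 0.1293 top mid [ 0.5335 -0.3275  0.1275]
scene stand 0.6 982 [ 0.556 -0.33   0.053] top z 0.0574 top mid [ 0.5319 -0.3267  0.0685]
scene stand 0.22 323 [0.345 0.207 0.02 ] top z 0.0273 top mid [0.3407 0.2047 0.0258]
scene tray 0.86 891 [0.459 0.306 0.014] top z 0.0191 top mid [0.4537 0.3099 0.0171]
scene tray 0.69 1085 [0.639 0.317 0.014] top z 0.0187 top mid [0.6351 0.3201 0.0169]
scene tray 0.63 633 [0.238 0.338 0.012] top z 0.0172 top mid [0.2322 0.3402 0.0158]
scene gateway 0.59 4195 [ 0.613 -0.057  0.045] top z 0.0476 top mid [ 0.5832 -0.0446  0.0601]
top cap 0.47 157 [ 0.559 -0.015  0.077] top z 0.0804 top mid [ 0.5595 -0.0134  0.0786]
top stylus 0.66 80 [ 0.527 -0.324  0.091] top z 0.1307 top mid [ 0.5282 -0.3269  0.1291]
top stand 0.6 409 [ 0.521 -0.317  0.054] top z 0.0593 top mid [ 0.5294 -0.3258  0.0579]
top tray 0.72 963 [0.628 0.318 0.014] top z 0.02 top mid [0.6284 0.3163 0.0189]
top tray 0.68 967 [0.45  0.305 0.014] top z 0.0198 top mid [0.451  0.3041 0.0185]
top tray 0.64 1013 [0.23  0.336 0.014] top z 0.0199 top mid [0.2311 0.3353 0.0188]
top gateway 0.73 507 [ 0.524 -0.318  0.054] top z 0.0595 top mid [ 0.5293 -0.3286  0.0929]
top gateway 0.58 2795 [ 0.58  -0.05   0.045] top z 0.0494 top mid [ 0.5775 -0.0468  0.0489]
top gateway 0.47 286 [0.684 0.186 0.035] top z 0.0396 top mid [0.688  0.1863 0.0389]
```

```bash
python3 - <<'E'
from h import *
plan([0.56,-0.012,0.2366]);plan([0.53,-0.329,0.2366])
E
```

```text
plan shift [ 5.317e+02 -4.487e+02 -1.000e-01] turn [ 0. -0.  0.] yaw now -1.272 pos [ 0.184  -0.5973  0.2366]
plan shift [ 409.7 -154.6   -0. ] turn [ 0. -0.  0.] yaw now -1.272 pos [ 0.184  -0.5973  0.2366]
```

Call:
jog_arm:
  motion:
    - [41,-15.5,0,0,0,0,-1]
    - [41,-15.5,0,0,0,0,-1]
    - [41,-15.5,0,0,0,0,-1]
    - [41,-15.5,0,0,0,0,-1]
    - [41,-15.5,0,0,0,0,-1]
    - [41,-15.5,0,0,0,0,-1]
    - [41,-15.5,0,0,0,0,-1]
    - [41,-15.5,0,0,0,0,-1]
    - [41,-15.5,0,0,0,0,-1]
    - [41,-15.5,0,0,0,0,-1]
    - [0,0,0,0,0,0,-1]
    - [0,0,0,0,0,0,-1]

```text
time_s: 2.95
tool_pos: [0.5299, -0.3286, 0.2364]
eef_rot: [0.0, 0.989, 0.149, -0.0]
force: [-0.2, 0.4, 0.7]
gripper_width: 1.002
finger_force: 0.0
```

```bash
python3 - <<'E'
from h import *
im=cam("wrist"); save(im,"w_stand")
for n in("stylus","stand"):
    for r in spotter.regions_of(n,"wrist")[:2]:
        P=cloud(im,r["pixels"]); h=np.percentile(P[:,2],95); Q=P[P[:,2]>h-.006]
        v,u=np.nonzero(r["pixels"])
        print(n,round(r["conf"],2),len(P),"px",u.min(),u.max(),v.min(),v.max(),"top z",round(h,4),"mid",np.round((Q.min(0)+Q.max(0))/2,4),np.round(np.ptp(Q,axis=0),4))
    print([(np.round(d["at"],4),round(d["conf"],2)) for d in spotter.pinpoint(n,"wrist")][:2])
plan([0.56,-0.012,0.20])
E
```

```text
stylus 0.73 642 px 306 327 175 212 top z 0.13 mid [ 0.5284 -0.3271  0.1282] [0.0152 0.0151 0.0072]
[(array([ 0.5322, -0.3338,  0.0086]), 0.92)]
stand 0.83 2867 px 281 356 144 223 top z 0.0566 mid [ 0.5278 -0.3278  0.0908] [0.0691 0.0672 0.078 ]
[(array([ 0.5306, -0.3308,  0.0028]), 0.76)]
plan shift [ 122.2 -294.5   36.6] turn [ 0.01  0.   -0.  ] yaw now -1.274 pos [ 0.5294 -0.3294  0.2367]
```

View pics/w_stand.png

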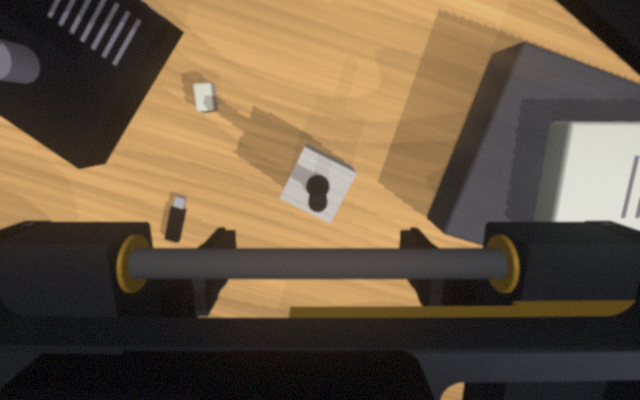

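The wrist view shows the stand and stylus at about (318,185). Stylus axis comes out near (0.529, -0.328). Next, the cap.

Call:
jog_arm:
  motion:
    - [15.3,-36.8,0,0,0,0,-1]
    - [15.3,-36.8,0,0,0,0,-1]
    - [15.3,-36.8,0,0,0,0,-1]
    - [15.3,-36.8,0,0,0,0,-1]
    - [15.3,-36.8,6,0,0,0,-1]
    - [15.3,-36.8,10,0,0,0,-1]
    - [15.3,-36.8,10,0,0,0,-1]
    - [15.3,-36.8,10,0,0,0,-1]
    - [0,0,0,0,0,0,-1]
    - [0,0,0,0,0,0,-1]

```text
time_s: 4.45
tool_pos: [0.5605, -0.0118, 0.2008]
eef_rot: [0.0, 0.989, 0.149, 0.0]
force: [0.3, 0.5, -0.0]
gripper_width: 0.998
finger_force: 0.0
```

```bash
python3 - <<'E'
from h import *
im=cam("wrist"); save(im,"w_cap")
for n in("cap",):
    for r in spotter.regions_of(n,"wrist")[:2]:
        P=cloud(im,r["pixels"]); h=np.percentile(P[:,2],90); Q=P[P[:,2]>h-.006]
        v,u=np.nonzero(r["pixels"])
        print(n,round(r["conf"],2),len(P),"px",u.min(),u.max(),v.min(),v.max(),"top z",round(h,4),"mid",np.round((Q.min(0)+Q.max(0))/2,4),np.round(np.ptp(Q,axis=0),4))
    print([(np.round(d["at"],4),round(d["conf"],2)) for d in spotter.pinpoint(n,"wrist")][:2])
for r in spotter.regions_of("gateway","wrist")[:1]:
    P=cloud(im,r["pixels"]); print(np.median(P,0), cv2.minAreaRect(P[abs(P[:,2]-.045)<.005][:,:2].astype(np.float32)))
E
```

```text
cap 0.94 1541 px 297 338 173 219 top z 0.0782 mid [ 0.5576 -0.0109  0.076 ] [0.036  0.0362 0.007 ]
cap 0.6 23701 px 246 474 56 290 top z 0.0463 mid [ 0.5775 -0.045   0.06  ] [0.215  0.1896 0.0347]
[(array([ 0.5634, -0.0133,  0.0389]), 0.8)]
[ 0.59571126 -0.04432817  0.04538736] ((0.5771521329879761, -0.044638678431510925), (0.1400047391653061, 0.1809755116701126), 70.09977722167969)
```

View pics/w_cap.png

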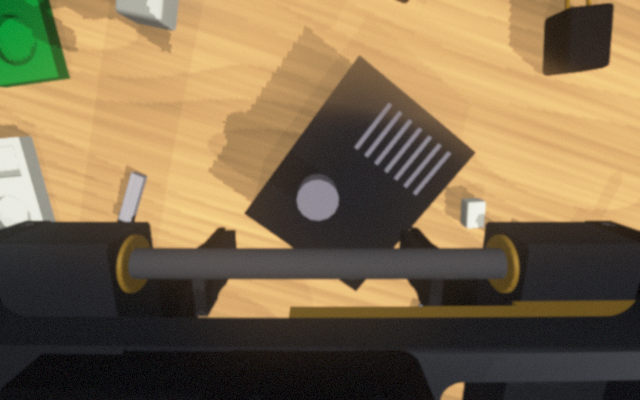

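The wrist view shows the cap at (318,200), on the gateway. Cap centre is (0.5575,-0.011) by direct measurement and by the gateway outline, with its top at 0.077.

Call:
jog_arm:
  motion:
    - [-2.6,-1.7,30,0,0,0,-0.5]
    - [0,0,40,0,0,0,-0.5]
    - [0,0,30,0,0,0,-0.5]
    - [0,0,20,0,0,0,-0.5]
    - [0,0,8,0,0,0,-0.5]
    - [0,0,0,0,0,0,-0.5]
    - [0,0,0,0,0,0,1]
    - [0,0,0,0,0,0,1]
    - [0,0,0,0,0,0,1]
    - [0,0,0,0,0,0,1]
    - [0,0,0,0,0,0,1]
    - [0,0,0,0,0,0,1]
  force: 12

```text
time_s: 6.15
tool_pos: [0.5579, -0.0106, 0.073]
eef_rot: [0.0, 0.989, 0.149, 0.0]
force: [0.1, -2.5, 3.1]
gripper_width: 0.42
finger_force: 12.0
```

Call:
jog_arm:
  motion:
    - [0,0,-15,0,0,0,1]
    - [0,0,-30,0,0,0,1]
    - [0,0,-45,0,0,0,1]
    - [0,0,-45,0,0,0,1]
    - [0,0,0,0,0,0,1]

```text
time_s: 6.78
tool_pos: [0.56, -0.0101, 0.2127]
eef_rot: [0.001, 0.989, 0.149, 0.004]
force: [-0.2, -0.1, -0.8]
gripper_width: 0.421
finger_force: 12.0
```

```bash
python3 - <<'E'
from h import *
im=cam("top")
for r in spotter.regions_of("tray","top")[:4]:
    P=cloud(im,r["pixels"]); m=np.median(im["frame"][r["pixels"]],0); print(m, np.round(np.median(P,0),3), cv2.minAreaRect(P[P[:,2]>.012][:,:2].astype(np.float32)))
plan([0.431,0.298,0.205])
E
```

```text
[161. 161. 147.] [0.448 0.305 0.014] ((0.4503192901611328, 0.3044579327106476), (0.12015622109174728, 0.07157149910926819), 21.767276763916016)
[ 86.  41. 104.] [0.228 0.336 0.014] ((0.22889196872711182, 0.3368528485298157), (0.11947309970855713, 0.07177124172449112), 32.76933288574219)
[38. 85. 36.] [0.631 0.318 0.014] ((0.6301528215408325, 0.3175342381000519), (0.12182243913412094, 0.07017579674720764), 23.931018829345703)
plan shift [ -30.  -331.4    2.9] turn [-0.02 -0.02 -0.  ] yaw now -1.272 pos [ 0.5573 -0.0099  0.2078]
```

Call:
jog_arm:
  motion:
    - [-3,-33,0,0,0,0,1]
    - [-3,-33,0,0,0,0,1]
    - [-3,-33,0,0,0,0,1]
    - [-3,-33,0,0,0,0,1]
    - [-3,-33,0,0,0,0,1]
    - [-3,-33,0,0,0,0,1]
    - [-3,-33,0,0,0,0,1]
    - [-3,-33,0,0,0,0,1]
    - [-3,-33,0,0,0,0,1]
    - [-3,-33,0,0,0,0,1]
    - [0,0,0,0,0,0,1]
    - [0,0,0,0,0,0,1]

```text
time_s: 8.38
tool_pos: [0.4309, 0.2957, 0.2061]
eef_rot: [0.001, 0.989, 0.149, -0.001]
force: [0.8, 0.6, 0.1]
gripper_width: 0.413
finger_force: 12.0
```

```bash
python3 - <<'E'
from h import *
im=cam("wrist"); save(im,"w_tray")
print([(np.round(d["at"],4),round(d["conf"],2)) for d in spotter.pinpoint("pocket","wrist")][:3])
for r in spotter.regions_of("tray","wrist")[:3]:
    P=cloud(im,r["pixels"]); m=np.median(im["frame"][r["pixels"]],0); v,u=np.nonzero(r["pixels"])
    print(m,(u.min(),u.max(),v.min(),v.max()), np.round(np.median(P,0),3), cv2.minAreaRect(P[abs(P[:,2]-.016)<.003][:,:2].astype(np.float32)))
    Q=P[abs(P[:,2]-.007)<.002]; print("floor z pts",len(Q))
for r in spotter.regions_of("cap","wrist")[:2]:
    P=cloud(im,r["pixels"]); print("cap",r["conf"],np.round([P.min(0),P.max(0)],3))
plan([0.4299,0.2963,0.205])
E
```

```text
[(array([0.4302, 0.2976, 0.0098]), 0.95), (array([0.615 , 0.3093, 0.0023]), 0.85)]
[ 88. 142.  65.] (np.int64(321), np.int64(399), np.int64(0), np.int64(49)) [0.591 0.305 0.016] ((0.5925350189208984, 0.3044944107532501), (0.04147855192422867, 0.07007495313882828), 22.981792449951172)
floor z pts 1012
[218. 218. 203.] (np.int64(274), np.int64(349), np.int64(102), np.int64(221)) [0.455 0.31  0.016] ((0.44849658012390137, 0.30744361877441406), (0.1202019676566124, 0.07023937255144119), 21.8774471282959)
floor z pts 2722
[196.5 162.    0. ] (np.int64(245), np.int64(358), np.int64(244), np.int64(291)) [0.332 0.229 0.024] ((0.33842724561691284, 0.34897834062576294), (0.005064816679805517, 0.009252188727259636), 11.854812622070312)
floor z pts 0
cap 0.61 [[ 0.295  0.241 -0.001]
 [ 0.452  0.316  0.278]]
plan shift [-1.7 -1.4  2.2] turn [ 0.01  0.03 -0.  ] yaw now -1.273 pos [0.432  0.2955 0.2072]
```

View pics/w_tray.png

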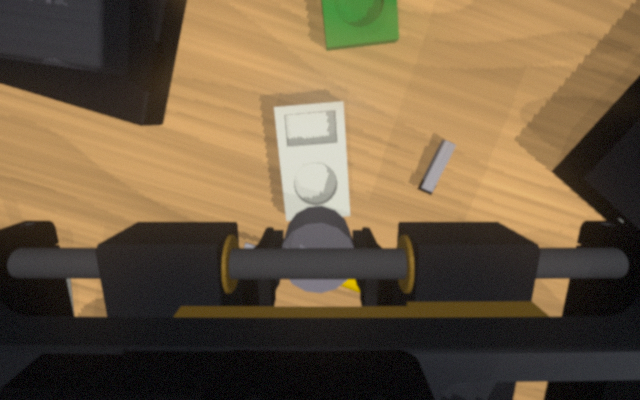

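The view shows the white tray at (312,160), its pocket at (315,183), and the held cap at (318,250). I'll fit the pocket rim from the depth data to refine the target.

```bash
python3 - <<'E'
from h import *
for c in("wrist","top"):
    im=cam(c); m=np.zeros((400,640),bool)
    if c=="wrist": m[90:235,260:360]=1
    else: m[180:250,190:250]=1
    P=cloud(im,m); r=np.hypot(*(P[:,:2]-[.429,.2975]).T)
    for nm,S in(("floor",P[(abs(P[:,2]-.0075)<.0025)&(r<.03)]),):
        # max-inscribed rim: outermost floor point per angular bin
        a=np.arctan2(S[:,1]-.2975,S[:,0]-.429); d=np.hypot(S[:,0]-.429,S[:,1]-.2975)
        b=((a+np.pi)/(2*np.pi)*36).astype(int); E=np.array([S[b==k][d[b==k].argmax()] for k in np.unique(b)])
        E=E[E[:,2]<.01]; print(c,len(S),len(E),np.round(np.median(S[:,2]),4),circle(E),np.round(S.mean(0),4))
plan([0.429,0.298,0.034])
E
```

```text
wrist 1287 36 0.0074 (array([0.42737018, 0.29898182]), np.float64(0.022002440551161087)) [0.4275 0.299  0.0074]
top 53 18 0.0076 (array([0.42041083, 0.29638879]), np.float64(0.016316033011144784)) [0.4189 0.293  0.0076]
plan shift [ -2.2  -3.1 173.5] turn [ 0.    0.01 -0.  ] yaw now -1.273 pos [0.432  0.2957 0.2075]
```

Call:
jog_arm:
  motion:
    - [-2.5,-4,30,0,0,0,1]
    - [0,0,45,0,0,0,1]
    - [0,0,45,0,0,0,1]
    - [0,0,25,0,0,0,1]
    - [0,0,12,0,0,0,1]
    - [0,0,8,0,0,0,1]
    - [0,0,5,0,0,0,1]
    - [0,0,2.5,0,0,0,1]
    - [0,0,0,0,0,0,1]
    - [0,0,0,0,0,0,1]

```text
time_s: 9.93
tool_pos: [0.4285, 0.2996, 0.0355]
eef_rot: [-0.0, 0.989, 0.149, 0.0]
force: [-0.8, -0.7, -0.9]
gripper_width: 0.42
finger_force: 12.0
```

Height fits (expected about 0.035). Releasing gently and rising.

Call:
jog_arm:
  motion:
    - [0,0,0.5,0,0,0,0]
    - [0,0,0,0,0,0,-0.4]
    - [0,0,0,0,0,0,-0.4]
    - [0,0,0,0,0,0,-0.4]
    - [0,0,-20,0,0,0,-0.4]
    - [0,0,-40,0,0,0,-0.4]
    - [0,0,-50,0,0,0,-0.4]
    - [0,0,-60,0,0,0,-0.4]
    - [0,0,0,0,0,0,-0.4]
    - [0,0,0,0,0,0,-0.4]

```text
time_s: 11.18
tool_pos: [0.428, 0.2993, 0.2043]
eef_rot: [-0.0, 0.989, 0.149, 0.0]
force: [-0.0, -0.1, -0.2]
gripper_width: 0.698
finger_force: 0.0
```

```bash
python3 - <<'E'
from h import *
im=cam("wrist"); cv2.imwrite("pics/w_placed.png",cv2.resize(im["frame"][80:260,220:420,::-1],None,fx=2.5,fy=2.5))
for r in spotter.regions_of("cap","wrist")[:2]:
    P=cloud(im,r["pixels"]); h=np.percentile(P[:,2],90); Q=P[P[:,2]>h-.005]; print("cap",round(r["conf"],2),"top",round(h,4),np.round((Q.min(0)+Q.max(0))/2,4),np.round(np.ptp(Q,axis=0),4))
    if r["conf"]>.5:
        A=np.c_[Q[:,:2]-Q[:,:2].mean(0),np.ones(len(Q))]; print("tilt",np.linalg.lstsq(A,Q[:,2],rcond=None)[0])
plan([0.529,-0.328,0.205])
E
```

```text
cap 0.91 top 0.0403 [0.4275 0.3011 0.0386] [0.0363 0.0358 0.0063]
tilt [-0.00497846 -0.00020802  0.03938353]
plan shift [-87.1 629.1  -1.8] turn [ 0.03  0.19 -0.  ] yaw now -1.272 pos [0.4271 0.2989 0.2026]
```

View pics/w_placed.png

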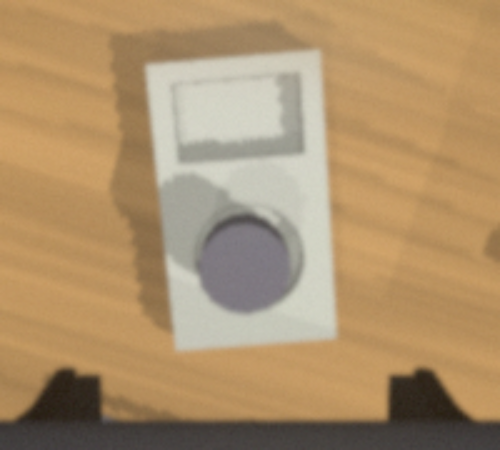

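The crop shows the cap inside the pocket ring, level, with its top at 0.039 m (7+32 mm), so it is seated. On the way to the stylus I'll measure the bare collar.

Call:
jog_arm:
  motion:
    - [3.3,33.5,0,0,0,0,-0.4]
    - [3.3,33.5,0,0,0,0,-0.4]
    - [3.3,33.5,0,0,0,0,-0.4]
    - [3.3,33.5,0,0,0,0,-0.4]
    - [3.3,33.5,0,0,0,0,-0.4]
    - [3.3,33.5,0,0,0,0,-0.4]
    - [3.3,33.5,0,0,0,0,-0.4]
    - [3.3,33.5,0,0,0,0,-0.4]
    - [3.3,33.5,0,0,0,0,-0.4]
    - [3.3,33.5,0,0,0,0,-0.4]
    - [0,0,0,0,0,0,-0.4]
    - [0,0,0,0,0,0,-0.4]

```text
time_s: 12.78
tool_pos: [0.5573, -0.0106, 0.2029]
eef_rot: [-0.001, 0.989, 0.149, -0.001]
force: [-0.6, 0.5, -0.4]
gripper_width: 0.702
finger_force: 0.0
```

```bash
python3 - <<'E'
from h import *
for i in range(2):
    im=cam("wrist"); 
    w=[d for d in spotter.pinpoint("well","wrist")][:2]; print([(np.round(d["at"],4),round(d["conf"],2)) for d in w])
    m=np.zeros((400,640),bool); m[100:228,230:420]=1
    P=cloud(im,m); r=np.hypot(*(P[:,:2]-[.5575,-.0109]).T)
    S=P[(P[:,2]>.0525)&(P[:,2]<.06)&(r<.02)]; print(len(S),np.median(S[:,2]),"mid",np.round((S[:,:2].min(0)+S[:,:2].max(0))/2,4),np.ptp(S[:,:2],axis=0),"rect",cv2.minEnclosingCircle(S[:,:2].astype(np.float32)))
    F=P[(P[:,2]<.035)&(r<.012)]; print("button pts",len(F),np.median(F,0) if len(F) else "")
cv2.imwrite("pics/w_collar.png",cv2.resize(im["frame"][120:230,220:420,::-1],None,fx=3,fy=3))
plan([0.529,-0.328,0.205])
E
```

```text
[(array([ 0.5551, -0.0098,  0.0536]), 0.97)]
358 0.05511484154037749 mid [ 0.5578 -0.0107] [0.02496833 0.02517961] rect ((0.5576199293136597, -0.01081331167370081), 0.01285487413406372)
button pts 141 [ 0.55378922 -0.01201974  0.02553139]
[(array([ 0.5543, -0.0091,  0.0513]), 0.76), (array([0.4311, 0.2997, 0.0059]), 0.43)]
357 0.05514543422017598 mid [ 0.5576 -0.0105] [0.02519917 0.02531283] rect ((0.5574990510940552, -0.010623281821608543), 0.012972386553883553)
button pts 138 [ 0.55380419 -0.01200965  0.02560986]
plan shift [-121.5  295.2   -0.8] turn [-0.03  0.03  0.  ] yaw now -1.271 pos [ 0.5579 -0.0101  0.2042]
```

View pics/w_collar.png

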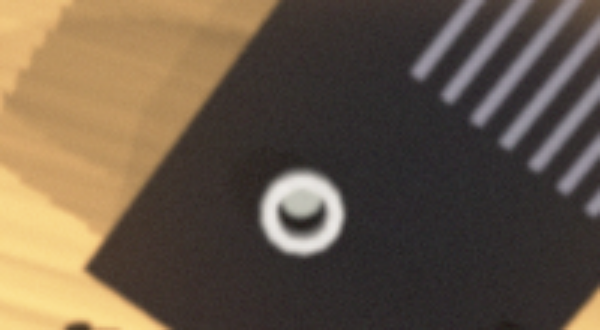

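The crop shows the open collar ring and the pale button in its bore. The well is at (0.5576,-0.0107,0.055), with the button face at 0.0255. Now to the stylus.

Call:
jog_arm:
  motion:
    - [-13.5,32.8,0,0,0,0,-0.4]
    - [-13.5,32.8,0,0,0,0,-0.4]
    - [-13.5,32.8,0,0,0,0,-0.4]
    - [-13.5,32.8,0,0,0,0,-0.4]
    - [-13.5,32.8,0,0,0,0,-0.4]
    - [-13.5,32.8,0,0,0,0,-0.4]
    - [-13.5,32.8,0,0,0,0,-0.4]
    - [-13.5,32.8,0,0,0,0,-0.4]
    - [-13.5,32.8,0,0,0,0,-0.4]
    - [0,0,0,0,0,0,-0.4]
    - [0,0,0,0,0,0,-0.4]

```text
time_s: 14.35
tool_pos: [0.5292, -0.328, 0.2044]
eef_rot: [-0.0, 0.989, 0.149, -0.0]
force: [0.4, 0.8, -0.3]
gripper_width: 0.699
finger_force: 0.0
```

```bash
python3 - <<'E'
from h import *
ps=[]
for i in range(2):
    im=cam("wrist"); ps.append(pose()[0])
    for r in spotter.regions_of("stylus","wrist")[:1]:
        P=cloud(im,r["pixels"]); h=np.percentile(P[:,2],90)
        for lo,hi in((h-.004,.2),(.07,h-.008),(.0555,.0625)):
            Q=P[(P[:,2]>lo)&(P[:,2]<hi)]
            if len(Q)>5: print(round(r["conf"],2),len(Q),round(h,4),np.round((Q.min(0)+Q.max(0))/2,4),np.round(np.ptp(Q,axis=0),4))
    for r in spotter.regions_of("stand","wrist")[:1]:
        P=cloud(im,r["pixels"]); Q=P[abs(P[:,2]-.055)<.004]; print("stand",cv2.minAreaRect(Q[:,:2].astype(np.float32)))
print(np.mean(ps,0)); plan([0.529,-0.328,0.089])
E
```

```text
0.77 351 0.1297 [ 0.5285 -0.327   0.1286] [0.0147 0.0149 0.0052]
0.77 255 0.1297 [ 0.5308 -0.3271  0.0959] [0.0104 0.0152 0.0515]
0.77 209 0.1297 [ 0.5293 -0.3271  0.059 ] [0.0211 0.0231 0.0064]
stand ((0.5280361771583557, -0.3275633454322815), (0.06027333438396454, 0.059989769011735916), 80.56491088867188)
0.91 347 0.1297 [ 0.5288 -0.3271  0.1284] [0.0146 0.0151 0.0054]
0.91 255 0.1297 [ 0.5314 -0.3271  0.0959] [0.0093 0.0152 0.0515]
0.91 198 0.1297 [ 0.5293 -0.3275  0.0595] [0.0213 0.0227 0.0057]
stand ((0.5278940796852112, -0.32746878266334534), (0.06014149636030197, 0.060257766395807266), 80.53041076660156)
[ 0.52934981 -0.32769356  0.20454979]
plan shift [ -0.3  -0.2 115.7] turn [ 0.   -0.01  0.  ] yaw now -1.271 pos [ 0.5294 -0.3281  0.2047]
```

Call:
jog_arm:
  motion:
    - [-0.6,-0.8,20,0,0,0,-0.4]
    - [0,0,35,0,0,0,-0.4]
    - [0,0,35,0,0,0,-0.4]
    - [0,0,20,0,0,0,-0.4]
    - [0,0,6,0,0,0,-0.4]
    - [0,0,0,0,0,0,-0.4]
    - [0,0,0,0,0,0,1]
    - [0,0,0,0,0,0,1]
    - [0,0,0,0,0,0,1]
    - [0,0,0,0,0,0,1]
    - [0,0,0,0,0,0,1]
    - [0,0,0,0,0,0,1]
    - [0,0,0,0,0,0,1]
  force: 40

```text
time_s: 16.27
tool_pos: [0.5282, -0.3283, 0.0885]
eef_rot: [-0.0, 0.989, 0.149, -0.0]
force: [-0.0, -0.4, 0.0]
gripper_width: 0.174
finger_force: 40.0
```

Call:
jog_arm:
  motion:
    - [0,0,-10,0,0,0,1]
    - [0,0,-20,0,0,0,1]
    - [0,0,-25,0,0,0,1]
    - [0,0,-25,0,0,0,1]
    - [0,0,-20,0,0,0,1]
    - [0,0,-10,0,0,0,1]
    - [0,0,0,0,0,0,1]
    - [0,0,0,0,0,0,1]

```text
time_s: 17.27
tool_pos: [0.5277, -0.3279, 0.1974]
eef_rot: [-0.001, 0.989, 0.149, -0.001]
force: [-1.2, -0.3, -0.2]
gripper_width: 0.171
finger_force: 40.0
```

```bash
python3 - <<'E'
from h import *
for c in ("scene","top"):
    im=cam(c)
    for r in spotter.regions_of("stylus",c)[:1]:
        P=cloud(im,r["pixels"]); v,u=np.nonzero(r["pixels"]); print(c,round(r["conf"],2),len(P),np.round([P.min(0),P.max(0)],3),(u.min(),u.max(),v.min(),v.max()))
    if c=="scene": cv2.imwrite("pics/s_lift.png",cv2.resize(im["frame"][130:330,100:300,::-1],None,fx=3,fy=3))
p=[pose()[0]]
for i in range(2): get_image("wrist"); p.append(pose()[0])
print(np.mean(p,0)); plan([0.5576,-0.0107,0.19])
E
```

```text
scene 0.57 345 [[ 0.344 -0.337 -0.003]
 [ 0.57  -0.291  0.265]] (np.int64(167), np.int64(182), np.int64(202), np.int64(247))
[ 0.52795182 -0.3281      0.19769458]
plan shift [ 121.7 -294.7    8.1] turn [-0.05  0.03  0.  ] yaw now -1.272 pos [ 0.528  -0.3282  0.1979]
```

View pics/s_lift.png

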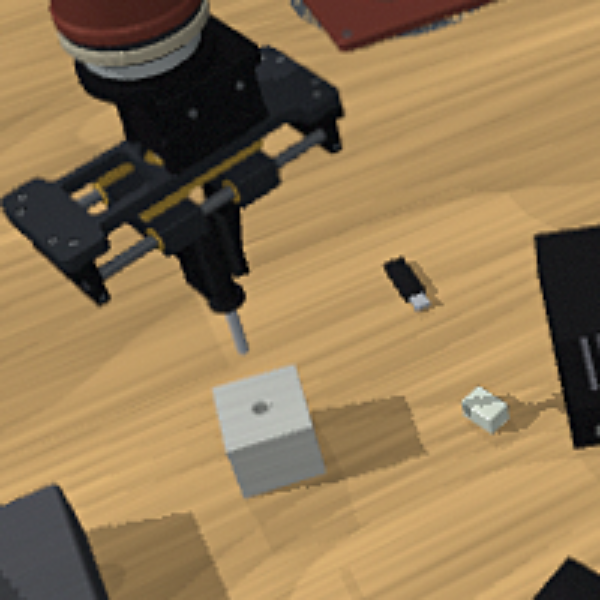

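The crop shows the stylus clear of the stand (tip about 243,350) and vertical in the jaws. Over to the well.

Call:
jog_arm:
  motion:
    - [13.5,-32.7,0,0,0,0,1]
    - [13.5,-32.7,0,0,0,0,1]
    - [13.5,-32.7,0,0,0,0,1]
    - [13.5,-32.7,0,0,0,0,1]
    - [13.5,-32.7,0,0,0,0,1]
    - [13.5,-32.7,0,0,0,0,1]
    - [13.5,-32.7,0,0,0,0,1]
    - [13.5,-32.7,0,0,0,0,1]
    - [13.3,-32.7,0,0,0,0,1]
    - [0,0,15,0,0,0,1]
    - [0,0,15,0,0,0,1]
    - [0,0,5,0,0,0,1]
    - [0,0,0,0,0,0,1]
    - [0,0,0,0,0,0,1]

```text
time_s: 19.32
tool_pos: [0.5578, -0.012, 0.1639]
eef_rot: [0.0, 0.989, 0.148, 0.0]
force: [-0.1, 0.1, -0.5]
gripper_width: 0.177
finger_force: 40.0
```

```bash
python3 - <<'E'
from h import *
p=[]
for i in range(4): get_image("wrist"); p.append(pose()[0])
print(np.mean(p,0))
im=cam("wrist"); a=cv2.resize(im["frame"][140:300,240:400,::-1],None,fx=2.5,fy=2.5)
im=cam("scene"); b=cv2.resize(im["frame"][155:255,270:370,::-1],None,fx=4,fy=4); cv2.imwrite("pics/above.png",np.hstack([a,b]))
# axis check in the scene view: project well axis
for z in (.055,.075,.1,.13): 
    q,_=cv2.projectPoints(np.array([[.5576,-.0107,z]]),cv2.Rodrigues(im["R"])[0],im["t"],im["K"],np.array(im["distortion"])); print(z,q.ravel(), (q.ravel()-[270,155])*4+[400,0])
plan([0.5576,-0.0107,0.139])
E
```

```text
[ 0.5579289  -0.01172652  0.16411025]
0.055 [320.82598907 215.75637817] [603.3039563  243.02551267]
0.075 [320.85616926 209.60580284] [603.42467702 218.42321136]
0.1 [320.894742  201.6743676] [603.57896798 186.69747041]
0.13 [320.94230079 191.78300614] [603.76920316 147.13202456]
plan shift [ 0.1 -0.7 24.9] turn [ 0.01 -0.03  0.  ] yaw now -1.272 pos [ 0.5577 -0.0114  0.1639]
```

View pics/above.png

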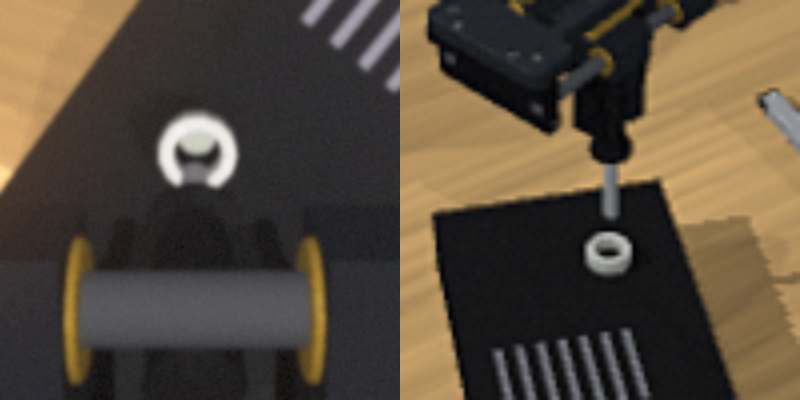

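The views show the stylus tip directly over the collar: laterally aligned in the wrist view, and at (611,215) above the ring at (608,252) in the scene view. I'll lower it into the bore.

Call:
jog_arm:
  motion:
    - [0,0,10,0,0,0,1]
    - [0,0,10,0,0,0,1]
    - [0,0,10,0,0,0,1]
    - [0,0,8,0,0,0,1]
    - [0,0,8,0,0,0,1]
    - [0,0,6,0,0,0,1]
    - [0,0,0,0,0,0,1]
    - [0,0,0,0,0,0,1]

```text
time_s: 20.62
tool_pos: [0.5578, -0.0114, 0.1119]
eef_rot: [0.0, 0.989, 0.149, 0.0]
force: [-0.2, 0.4, 0.7]
gripper_width: 0.175
finger_force: 40.0
```

Free in the bore with about 3 mm to the button. I'll press in small steps.

Call:
jog_arm:
  motion:
    - [0,0,2,0,0,0,1]
    - [0,0,2,0,0,0,1]
    - [0,0,1,0,0,0,1]
    - [0,0,0,0,0,0,1]

```text
time_s: 21.12
tool_pos: [0.5578, -0.0114, 0.1068]
eef_rot: [0.0, 0.989, 0.149, 0.0]
force: [-0.8, 0.6, 1.3]
gripper_width: 0.175
finger_force: 40.0
```

Call:
jog_arm:
  motion:
    - [0,0,1,0,0,0,1]
    - [0,0,1,0,0,0,1]
    - [0,0,0,0,0,0,1]

```text
time_s: 21.5
tool_pos: [0.5578, -0.0114, 0.1047]
eef_rot: [0.0, 0.989, 0.149, 0.0]
force: [0.1, -0.0, 2.4]
gripper_width: 0.176
finger_force: 40.0
```

Call:
jog_arm:
  motion:
    - [0,0,1,0,0,0,1]
    - [0,0,0,0,0,0,1]

```text
time_s: 21.75
tool_pos: [0.5578, -0.0114, 0.1037]
eef_rot: [0.0, 0.989, 0.149, 0.0]
force: [-0.0, 0.0, 3.7]
gripper_width: 0.176
finger_force: 40.0
```

Call:
jog_arm:
  motion:
    - [0,0,0.7,0,0,0,1]
    - [0,0,0,0,0,0,1]

```text
time_s: 22.0
tool_pos: [0.5579, -0.0114, 0.1034]
eef_rot: [0.0, 0.989, 0.149, 0.0]
force: [-0.5, 0.2, 6.4]
gripper_width: 0.177
finger_force: 40.0
```

Call:
jog_arm:
  motion:
    - [0,0,0.5,0,0,0,1]
    - [0,0,0,0,0,0,1]

```text
time_s: 22.25
tool_pos: [0.558, -0.0114, 0.1033]
eef_rot: [0.0, 0.989, 0.149, 0.0]
force: [-0.2, 1.0, 8.4]
gripper_width: 0.175
finger_force: 40.0
```

Call:
jog_arm:
  motion:
    - [0,0,0.5,0,0,0,1]
    - [0,0,0,0,0,0,1]
    - [0,0,0,0,0,0,1]
    - [0,0,0,0,0,0,1]
    - [0,0,0,0,0,0,1]
    - [0,0,0,0,0,0,1]
    - [0,0,0,0,0,0,1]
    - [0,0,0,0,0,0,1]

```text
time_s: 23.25
tool_pos: [0.5581, -0.0114, 0.1032]
eef_rot: [0.0, 0.989, 0.149, 0.0]
force: [-2.2, 0.2, 10.8]
gripper_width: 0.175
finger_force: 40.0
```

```bash
python3 - <<'E'
from h import *
im=cam("top")
for r in spotter.regions_of("cap","top")[:2]:
    P=cloud(im,r["pixels"]); print("cap",round(r["conf"],2),np.round(np.percentile(P[:,2],90),4),np.round(np.median(P,0),3))
im=cam("scene"); cv2.imwrite("pics/end.png",im["frame"][130:330,150:470,::-1].repeat(2,0).repeat(2,1))
_,_,s=pose(); print(s["time_s"],s["force"],s["tool_pos"],s["finger_force"])
E
```

```text
cap 0.68 0.0417 [0.429 0.295 0.038]
23.4 [-1.74696688  0.02946414  9.84036644] [ 0.55809497 -0.01141462  0.10318435] 40.00080649740994
```

View pics/end.png

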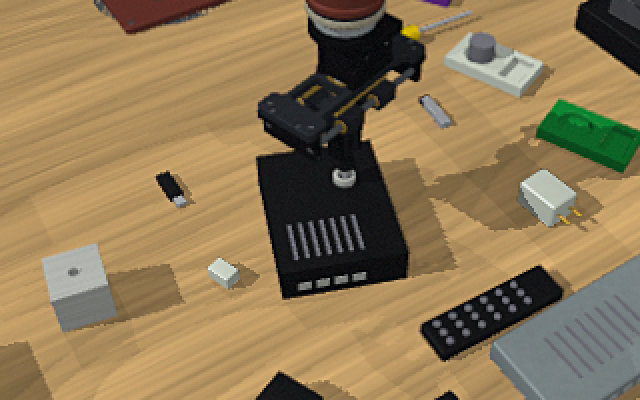

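The final view shows the stylus standing in the collar (343,178), the cap in the white tray (482,47), and the bystanders undisturbed. The push is steady at about 10 N against the stop, well above the 4 N spring.

```bash
python3 -c "
from station import finish_job; print(finish_job())"
```

```text
the job is handed in; nothing more can be done
None
```

The job is handed in: the cap is seated the same way up in the white tray's round pocket, and the gripper still holds the stylus with the reset button pressed against its stop at about 10 N, after about 23 s on the robot's clock.

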